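# Set up the welding jig: tube home, angle arm on the pointer

## Task

Set up the welding jig for the next tack: bring the long steel tube lying loose on the jig plate fully home, flat on the plate with its long side against both fence blocks and its end against the end stop, and swing the jig's angle arm (the one with the upright black grip) round until it lies in line over the preset flat pointer. Do not shift the pointer, and leave the other loose things where they are.

Things in the scene. Friction and masses are not known exactly. Their poses are not given: they have to be found in the camera images.
- jig: Fixed dark steel jig plate, 240 (x) x 500 (y) x 12 mm thick, turned up to 12 degrees on the table; origin at the centre of its underside, x away from the robot, y to the left, z up. On its right half stand two fence blocks and an end stop (see tube_home); on its left half, at x=-10, y=75 mm, is the upright pivot of the angle arm and of the pointer.
- tube_home (a point): Where the tube's origin is when home: on the plate's top, jig frame (30, -75, 12) mm, axes as the jig. Two fence blocks 20 x 40 x 22 mm high (jig x=60, y=-130 and -45 mm) have near faces in the jig plane x=50; the end stop, 36 (x) x 20 (y) x 22 mm high (x=30, y=15), has its right face at y=5.
- tube: Long loose piece of rectangular steel tube, 160 mm long (its y axis) x 40 mm wide (x) x 25 mm high, 0.3 to 0.6 kg, lying on the right half of the jig plate, up to 80 mm nearer than and 50 mm to the right of home and turned up to 14 degrees; origin at the centre of its underside. The same either way round.
- angle_arm (a joint): Angle of the swinging arm about its upright pivot, rad, range -1.05 to 0.8: 0 = along the jig's +y (left), growing counter-clockwise from above (towards the robot). A flat steel bar 130 mm long, 28 wide, 8 thick (18 to 26 mm above the table) with a row of holes; stiff, stays where it is left, about 2 N at the grip moves it.
- lever_grip (a point): On the axis of the arm's upright black cylindrical grip (26 mm diameter, from 26 to 81 mm above the table), 108 mm from the pivot; this point is 58 mm above the table. The y axis points along the arm away from the pivot.
- lever_tip (a point): Middle of the arm's outer end, top edge, 130 mm from the pivot; y axis along the arm.
- pointer (a joint): Angle of the preset pointer about the same pivot, measured in the same way as the arm's: the arm must be brought to this value. The pointer is held by a locked, very stiff joint.
- pointer_tip (a point): On the tip of the pointer, 160 mm from the pivot, 15 mm above the table; y axis along the pointer. The pointer is a bare-metal tongue 3 mm thick and 8 mm wide lying on the plate below the arm, with a 20 mm wide arrow-shaped end that sticks out 30 to 40 mm beyond the arm's end.
- offcut: Bystander: short piece of the same tube, 70 x 40 x 25 mm high, loose on the near left part of the jig plate; origin at the centre of its underside.
- bracket: Bystander: small aluminium angle bracket, foot 35 x 50 mm, upright 70 mm tall with holes, loose on the jig plate behind the fence blocks; origin under its foot.
- hammer: Bystander: hammer lying on the table at the left.
- wire_brush: Bystander: brush lying on the table at the right.
- spray_can: Bystander: grey can 60 mm in diameter, 90 mm tall, standing beyond the jig.
- rod_canister: Bystander: white canister 56 mm in diameter, 120 mm tall, standing beyond the jig.
- magnet_square: Bystander: red triangular welding magnet 110 mm long, 25 mm high, lying on the table at the right.

How it is judged (in metres and radians):
At the end, for the whole second after the job is handed in: The tube lies flat and at rest on the jig plate within 3 mm of home (against both fence blocks and the end stop) and within 2 degrees of parallel to the fence; the angle arm is at rest within 0.08 rad (4.5 degrees) of the pointer (x of tube in the frame of tube_home between -0.003 and 0.003 m and y of tube in the frame of tube_home between -0.003 and 0.003 m and z of tube in the frame of tube_home between -0.003 and 0.003 m and angle between the y axis of tube and the y axis of tube_home, either way round below 0.035 rad and angle between tube's own z axis and vertical below 0.05 rad and angle between the y axis of lever_tip and the y axis of pointer_tip, either way round below 0.08 rad and linear speed of tube below 0.01 m/s and velocity of joint angle_arm between -0.05 and 0.05 rad/s); the robot touches nothing.
It fails at once if the pointer is shifted by more than 6 mm at its tip (distance of pointer_tip from where it was at the start of the episode above 0.006 m).
It fails at once if another loose thing (offcut, bracket, hammer, brush, can, canister or magnet) is moved by more than 30 mm (distance of any of offcut, bracket, hammer, wire_brush, spray_can, rod_canister, magnet_square from where it was at the start of the episode above 0.03 m).
It also fails if it takes over 67 s, if anything falls off the work surface, if the arm or the gripper's body presses on something with over 40 N, if the wrist force passes 120 N, or if a joint passes its speed limit or range.

## Robot

A 6-joint arm with a two-finger parallel gripper is mounted at the origin on the work surface. World frame = base frame: x ahead of the robot, y to its left, z up, the work surface at z = 0. Lengths are in mm, angles in rad, forces in N, time in s.
With the tool pointing down it reaches from about 300 to 775 mm from the base axis. Payload 14.6 kg.
Tool frame: the origin (TCP) lies at the very end of the fingers, on their centre line; the grasp point (between the pads) lies 19 mm behind it (manip.grip_point_offset is the distance from the TCP to the grasp point, in mm); z points along the fingers, y is the line along which they close (so a half turn about z gives the same grasp; the last joint's range is limited). The gripper opens to 94 mm and grips with 3 to 60 N. Pads are 16 mm wide; open, the fingers measure 119 mm over their backs; the gripper's body (75 mm by 177 mm) begins 78 mm behind the grasp point.
Start: joints at [-1.289, 0.3, 1.521, -0, 1.321, -0.067], TCP at [187.966, -516.873, 205.446] pointing down, gripper open.
Joint ranges: [-3.03, 3.03], [-0.79, 2.21], [0.23, 2.52], [-1.04, 4.18], [0, 3.07], [-2.55, 2.55]. Speed limits (rad/s): [2.22, 2.22, 2.57, 3.14, 3.14, 3.14].

## Interface

Orientations are given as [roll, pitch, yaw] about the fixed x, y, z axes, in that order (R = Rz(yaw) Ry(pitch) Rx(roll)).
In Python, from cell import telemetry, eyes, manip gives the robot as it stands.
- The arm moves only by the tool play_rows, never from a script. Its arguments are lists of equal length, an entry for each row: "translation": the shift along the world's x, y, z in m, a list of three; "yaw": the turn about the world's z in rad. A call has 1 to 12 rows; each row is the pose to reach, as a shift and turn from the pose commanded when the call began; what a row does not reach only later rows make up. A row lasts 1/8 s, in which the tool goes at most 62.5 mm and 10.7 degrees, less where a joint would pass 70% of its speed; a pose out of reach is approached as far as the arm can. A call with a gripper value outside its range is refused whole. "hand" is the opening, from 0 (shut) to 1 (fully open), set as the call begins (left out, the last holds). The fingers move at their own pace and stop on an object; "force" is the grip in N (left out, the last holds). Time passes only in rows, so rows that repeat a pose let the fingers close. It gives the time, the measured TCP pose, the force, the opening and the grip force at its end, in the units of the state.
- telemetry.read_state(): the state, without advancing time (a new reading comes with each control period).
- eyes.camera(name): name is "scene" or "top"; returns a dict with "pixels" (480x640x3 uint8, red, green, blue), "fx", "fy", "cx", "cy" (pixels), "dist_coeffs" ([k1, k2, p1, p2, k3] as OpenCV has them; the pictures are not rectified), "cam_to_world" (4x4, takes a point from camera to world coordinates). Camera axes: x right, y up, looking along -z (the intrinsics and any distortion apply to the point x, -y, -z); pixel columns grow to the right and rows downward; lengths in mm; the calibration is good to about 2 mm. A picture is of the moment at which its call begins. There is no depth.
- manip.sign_off(): hands the job in; it is judged then, once.
The state is a dict: "clock": time; "joints": joint angles; "qd": joint speeds; "effort": joint torques, N m; "eef_pos": TCP position; "eef_rot": TCP orientation; "wrist_force": force on the tool from outside, world axes, zero at the start; "moment": the same for the moment, N m; "finger_gap": finger opening in mm; "finger_force": force on a finger pad.
Only numpy, scipy, OpenCV 4.12 (cv2) and the standard library are available. Lean on these libraries where they do the work, as an engineer would, in place of code of your own. Each camera call takes 0.05 s, during which the arm holds its last target. There are 200 camera calls.

## Working session

There is one attempt and no reset: what is moved stays moved. The work goes in short steps, Python scripts to look and compute and a tool call to move; the robot and the scene stay as the last step left them, time stands still between calls to the robot, and variables do not carry over. Pictures are saved under pics/ and viewed, at most 10 in all, crops included, and the job is handed in when it is done.

Besides the shell and the picture viewer there is one more tool, called after "Call:" by a JSON object that holds its "name" and its "arguments", one argument or row to a line. play_rows: Moves the arm, as the interface text tells. Its arguments: {"type":"object","properties":{"translation":{"type":"array","items":{"type":"array","items":{"type":"number"}}},"yaw":{"type":"array","items":{"type":"number"}},"hand":{"type":"number"},"force":{"type":"number"}},"required":["translation","yaw"]}

```bash
ls; mkdir -p pics; cat > h.py <<'E'
import numpy as np, cv2
from cell import telemetry, eyes, manip
def snap(name,f=None):
    c=eyes.camera(name)
    if f: cv2.imwrite(f,c["pixels"][:,:,::-1])
    return c
def ray(c,uv,z):
    K=np.array([[c["fx"],0,c["cx"]],[0,c["fy"],c["cy"]],[0,0,1.]])
    p=cv2.undistortPoints(np.array(uv,float).reshape(-1,1,2),K,np.array(c["dist_coeffs"],float)).reshape(-1,2)
    d=np.c_[p[:,0],-p[:,1],-np.ones(len(p))]
    T=np.array(c["cam_to_world"]); d=d@T[:3,:3].T; o=T[:3,3]
    return o+d*((z-o[2])/d[:,2])[:,None]
def proj(c,P):
    K=np.array([[c["fx"],0,c["cx"]],[0,c["fy"],c["cy"]],[0,0,1.]])
    T=np.array(c["cam_to_world"]); q=(np.array(P,float).reshape(-1,3)-T[:3,3])@T[:3,:3]
    q[:,1:]*=-1
    return cv2.projectPoints(q,np.zeros(3),np.zeros(3),K,np.array(c["dist_coeffs"],float))[0].reshape(-1,2)
E
python3 - <<'E'
from h import *
import pickle
for n in("top","scene"):
    c=snap(n,f"pics/{n}0.png"); pickle.dump(c,open(n+"0.pkl","wb")); print(n,np.array(c["cam_to_world"]).round(2).tolist(),c["fx"])
print(telemetry.read_state())
E
```

```text
pics
top [[-0.12, 0.97, -0.2, 385.65], [-0.99, -0.12, 0.02, -3.26], [-0.0, 0.2, 0.98, 1153.8], [0.0, 0.0, 0.0, 1.0]] 456.54942842114616
scene [[0.54, -0.66, 0.52, 1355.6], [0.84, 0.41, -0.35, -530.4], [0.02, 0.62, 0.78, 1257.33], [0.0, 0.0, 0.0, 1.0]] 541.5895493726738
{'clock': 0.1, 'joints': array([-1.28857999e+00,  3.00416628e-01,  1.52150735e+00,  8.14069047e-06,
        1.32067118e+00, -6.65786820e-02]), 'qd': array([ 0.00034609, -0.0012936 , -0.00070086, -0.00164825,  0.00041787,
       -0.00017008]), 'effort': array([ 1.71138665e-03, -5.32650125e+01, -3.53283119e+01,  7.10358960e-02,
        2.34954699e-02, -4.19109040e-05]), 'eef_pos': array([ 187.91903089, -516.66313953,  204.94739275]), 'eef_rot': array([-3.14059290e+00, -7.45634019e-05,  3.48792961e-01]), 'wrist_force': array([-0.41039877,  0.67574431, -0.30269835]), 'moment': array([-0.04929062, -0.04246791, -0.01740898]), 'finger_force': 0.0, 'finger_gap': 94.24229998324581}
```

View pics/top0.png

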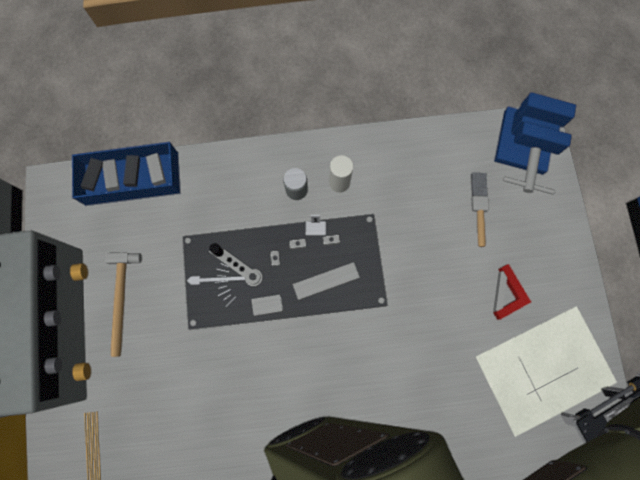

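View pics/scene0.png

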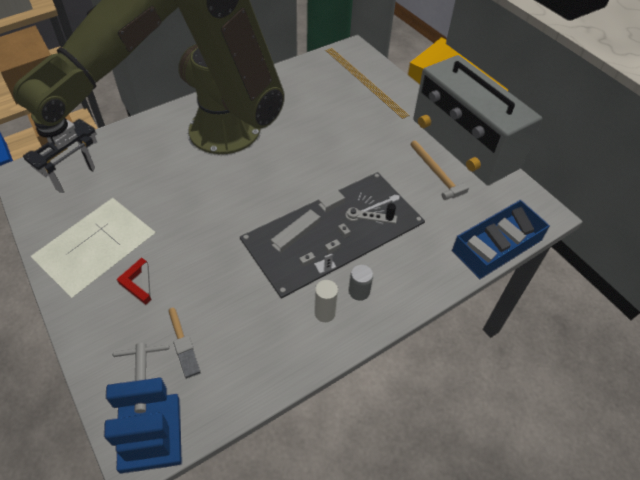

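Top view: the plate's corners are near (183,236), (374,214), (386,306) and (189,328), with the tube at (326,281), the offcut at (267,305), the pivot at (252,277), the grip at (216,250) and the pointer tip at (193,281). The end stop is at (275,258), the fences at (297,244) and (331,240), and the bracket at (316,228). The scene view agrees.

```bash
cat > m.py <<'E'
from h import *
import pickle,sys
def jig(c,seeds):
    # subpixel edge lines of the plate via fitting gradient maxima along each side
    g=cv2.cvtColor(c["pixels"],cv2.COLOR_RGB2GRAY).astype(np.float32)
    g=cv2.GaussianBlur(g,(0,0),1)
    s=np.array(seeds,float); L=[]
    for i in range(4):
        a,b=s[i],s[(i+1)%4]; t=(b-a)/np.linalg.norm(b-a); n=np.array([-t[1],t[0]]); P=[]
        for k in np.linspace(.08,.92,60):
            p=a+(b-a)*k; o=np.arange(-5,5.01,.25); q=p+o[:,None]*n
            v=cv2.remap(g,q[None,:,0].astype(np.float32),q[None,:,1].astype(np.float32),cv2.INTER_LINEAR)[0]
            d=np.abs(np.gradient(v)); j=d.argmax()
            if d[j]>2: P.append(q[j])
        W=ray(c,P,12.)[:,:2]
        vx,vy,x,y=cv2.fitLine(W.astype(np.float32),cv2.DIST_HUBER,0,.01,.01).ravel()
        L.append((np.array([x,y]),np.array([vx,vy])))
    C=[]
    for i in range(4):
        (p,u),(q,v)=L[i-1],L[i]; C.append(p+u*np.linalg.solve(np.c_[u,-v],q-p)[0])
    return np.array(C)
S={"top":[(183,236),(374,214),(386,306),(189,328)],"scene":[(423,221),(285,293),(242,238),(378,175)]}
fr=[]
for n in("top","scene"):
    c=pickle.load(open(n+"0.pkl","rb")); C=jig(c,S[n])  # far-left, far-right, near-right, near-left
    o=C.mean(0); d=(C[0]+C[3]-C[1]-C[2])/2; th=np.arctan2(-d[0],d[1])
    print(n,"corners",C.round(1).tolist(),"len",np.linalg.norm(C-np.roll(C,-1,0),axis=1).round(1),"o",o.round(1),"th",th.round(4))
    fr.append((o,th))
    R=np.array([[np.cos(th),-np.sin(th)],[np.sin(th),np.cos(th)]])
    h=lambda uv,z:((ray(c,uv,z)[:,:2]-o)@R).round(1).tolist()
    # light blobs on plate
    hsv=cv2.cvtColor(c["pixels"],cv2.COLOR_RGB2HSV)
    m=np.zeros(hsv.shape[:2],np.uint8); cv2.fillPoly(m,[np.int32(S[n])],255)
    b=((hsv[...,2]>105)&(m>0)).astype(np.uint8)
    for k in cv2.findContours(b,cv2.RETR_EXTERNAL,cv2.CHAIN_APPROX_NONE)[0]:
        if cv2.contourArea(k)<15: continue
        P=ray(c,k.reshape(-1,2),37.)[:,:2]; Q=((P-o)@R).astype(np.float32)
        print(" px",k.reshape(-1,2).mean(0).round(0),"jig@37 rect",[np.round(x,1) for x in cv2.minAreaRect(Q)])
    if n=="top":
        print("pivot@26",h([(252.5,277)],26),"grip@81",h([(216,249)],81),"ptip@15",h([(187,281)],15))
    I=cv2.resize(c["pixels"][195:345,165:405] if n=="top" else c["pixels"][165:305,225:435],None,fx=3.3,fy=3.3,interpolation=cv2.INTER_CUBIC)
    cv2.imwrite(f"pics/{n}_crop.png",I[:,:,::-1])
E
python3 m.py
```

```text
top corners [[689.2000122070312, 319.8999938964844], [685.7000122070312, -179.10000610351562], [445.8999938964844, -177.6999969482422], [449.1000061035156, 320.3999938964844]] len [499.  239.8 498.1 240.2] o [567.5  70.8] th -0.0067
 px [193. 323.] jig@37 rect [array([-105.9,  229.8]), array([12.5, 12. ]), np.float64(83.6)]
 px [381. 300.] jig@37 rect [array([-105.1, -231.1]), array([12.3,  9.7]), np.float64(83.1)]
 px [266. 305.] jig@37 rect [array([-83.3,  46.1]), array([40.9, 73. ]), np.float64(2.8)]
 px [224. 292.] jig@37 rect [array([-40.7, 147.4]), array([ 4.5, 32.6]), np.float64(20.3)]
 px [326. 280.] jig@37 rect [array([ -41.5, -103.7]), array([ 41.2, 161.5]), np.float64(13.2)]
 px [275. 258.] jig@37 rect [array([29.9, 15.8]), array([20.6, 35.2]), np.float64(89.9)]
 px [226. 273.] jig@37 rect [array([ 20.7, 141.3]), array([184. ,  86.8]), np.float64(82.4)]
 px [297. 243.] jig@37 rect [array([ 60.1, -44.2]), array([19.7, 40.6]), np.float64(0.5)]
 px [187. 240.] jig@37 rect [array([100.7, 229.5]), array([12.9, 10.3]), np.float64(83.2)]
 px [331. 239.] jig@37 rect [array([  60.4
[... 472 characters left out ...]
([117.3, -81.8]), array([10.9, 23.2]), np.float64(56.5)]
 px [320. 266.] jig@37 rect [array([ 101. , -116.9]), array([27.3, 39.8]), np.float64(56.9)]
 px [307. 257.] jig@37 rect [array([  58. , -129.4]), array([38.9, 18.7]), np.float64(89.8)]
 px [332. 244.] jig@37 rect [array([ 58.5, -44.3]), array([38.9, 19.1]), np.float64(89.8)]
 px [344. 228.] jig@37 rect [array([28. , 15.1]), array([18.5, 33.3]), np.float64(89.9)]
 px [294. 229.] jig@37 rect [array([ -45.1, -107.8]), array([ 44. , 170.4]), np.float64(15.0)]
 px [370. 210.] jig@37 rect [array([ 26.1, 132.9]), array([182.5,  80.5]), np.float64(79.3)]
 px [331. 201.] jig@37 rect [array([-80.6,  42.1]), array([31.4, 81.4]), np.float64(7.2)]
```

View pics/top_crop.png

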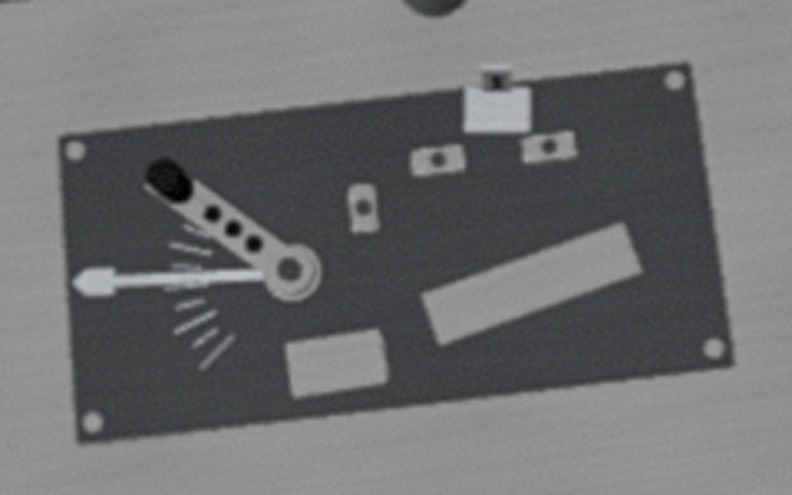

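View pics/scene_crop.png

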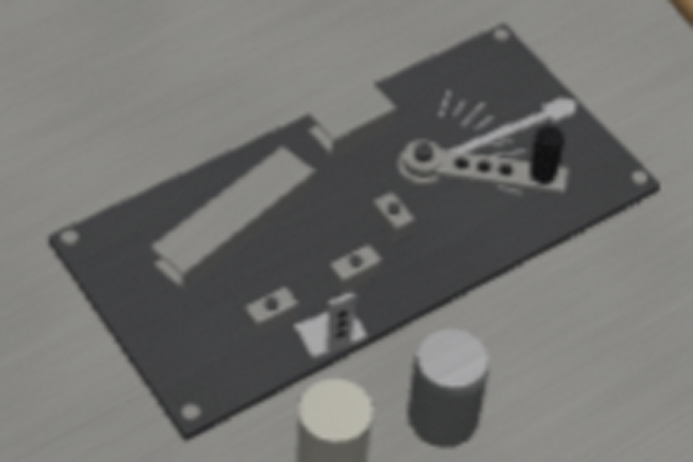

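```bash
cat > g.py <<'E'
from h import *
import pickle
O=np.array([567.5,70.8]); TH=-0.0067
R=np.array([[np.cos(TH),-np.sin(TH)],[np.sin(TH),np.cos(TH)]])
W=lambda x,y:O+R@[x,y]
J=lambda p:(np.array(p)-O)@R
def grip(phi,r=108): return W(-10-r*np.sin(phi),75+r*np.cos(phi))
E
python3 - <<'E'
from g import *
s=telemetry.read_state(); p=s["eef_pos"]; yaw=s["eef_rot"][2]
a=np.radians(13.2); t=W(-41.5+12*np.sin(a),-103.7-12*np.cos(a))
print("p",p.round(1),"grasp",t.round(1),"d",(t-p[:2]).round(1),"dyaw",TH+a+np.pi/2-yaw)
print("home",W(30,-87),"yaw",TH+np.pi/2)
c=pickle.load(open("top0.pkl","rb"))
f=lambda u,v,z:J(ray(c,[(165+u/3.3,195+v/3.3)],z)[0,:2])
for n,q in dict(grip=f(166,172,81),ptip=f(75,283,15),piv=f(290,270,30)).items():
    d=q-[-10,75]; print(n,q.round(1),"r",np.hypot(*d).round(1),"phi",np.arctan2(-d[0],d[1]).round(3))
E
```

```text
p [ 187.9 -516.7  204.9] grasp [528.  -44.3] d [340.  472.3] dyaw 1.4456868271225567
home [596.91643101 -16.39904579] yaw 1.5640963267948966
grip [ 64.  151.3] r 106.3 phi -0.77
ptip [  0.9 241.2] r 166.5 phi -0.066
piv [-10.5  74.3] r 0.9 phi 2.491
```

Call:
{"name": "play_rows", "arguments": {
  "translation": [
    [0.03, 0.04, 0],
    [0.06, 0.085, 0],
    [0.1, 0.13, 0],
    [0.13, 0.175, 0],
    [0.16, 0.22, 0],
    [0.19, 0.265, 0],
    [0.22, 0.31, 0],
    [0.255, 0.355, 0],
    [0.29, 0.4, 0],
    [0.32, 0.44, 0],
    [0.34, 0.472, -0.03],
    [0.34, 0.472, -0.06]
  ],
  "yaw": [0.13, 0.26, 0.39, 0.52, 0.65, 0.78, 0.91, 1.04, 1.17, 1.3, 1.445, 1.445],
  "hand": 1,
  "force": 30
}}

```text
clock: 1.6
eef_pos: [528.6, -42.8, 144.2]
eef_rot: [-3.141, -0.0, 1.799]
wrist_force: [0.2, 0.4, -0.5]
finger_gap: 94.1
finger_force: 0.0
```

Call:
{"name": "play_rows", "arguments": {
  "translation": [
    [0, -0.001, -0.04],
    [0, -0.001, -0.08],
    [0, -0.001, -0.105],
    [0, -0.001, -0.118],
    [0, -0.001, -0.125],
    [0, -0.001, -0.129],
    [0, -0.001, -0.129]
  ],
  "yaw": [0, 0, 0, 0, 0, 0, 0]
}}

```text
clock: 2.48
eef_pos: [528.2, -45.9, 16.8]
eef_rot: [3.141, 0.0, 1.794]
wrist_force: [-0.1, 0.4, 0.0]
finger_gap: 94.3
finger_force: 0.0
```

Call:
{"name": "play_rows", "arguments": {
  "translation": [
    [0, 0, 0],
    [0, 0, 0],
    [0, 0, 0],
    [0, 0, 0],
    [0, 0, 0],
    [0, 0, 0],
    [0, 0, 0],
    [0, 0, 0]
  ],
  "yaw": [0, 0, 0, 0, 0, 0, 0, 0],
  "hand": 0.3,
  "force": 25
}}

```text
clock: 3.48
eef_pos: [528.1, -45.9, 16.5]
eef_rot: [3.141, 0.0, 1.794]
wrist_force: [1.4, -0.5, -0.0]
finger_gap: 39.6
finger_force: 25.0
```

Call:
{"name": "play_rows", "arguments": {
  "translation": [
    [0.0, 0, 0],
    [0.0, 0.0, 0],
    [0.005, 0.002, 0],
    [0.012, 0.004, 0],
    [0.02, 0.007, 0],
    [0.028, 0.01, 0],
    [0.036, 0.013, 0],
    [0.044, 0.016, 0],
    [0.052, 0.019, 0],
    [0.058, 0.02, 0],
    [0.06, 0.02, 0],
    [0.06, 0.02, 0]
  ],
  "yaw": [-0.04, -0.08, -0.13, -0.18, -0.23, -0.23, -0.23, -0.23, -0.23, -0.23, -0.23, -0.23]
}}

```text
clock: 4.97
eef_pos: [587.6, -25.8, 16.5]
eef_rot: [-3.141, -0.0, 1.564]
wrist_force: [-4.3, 0.2, 4.0]
finger_gap: 39.9
finger_force: 25.0
```

```bash
cat > look.py <<'E'
from g import *
import sys
c=snap("top"); 
for uv in [1]:
    I=cv2.resize(c["pixels"][195:345,165:405],None,fx=3.3,fy=3.3,interpolation=cv2.INTER_CUBIC)
    cv2.imwrite(sys.argv[1],I[:,:,::-1])
E
python3 look.py pics/a.png
```

```text
(no output)
```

View pics/a.png

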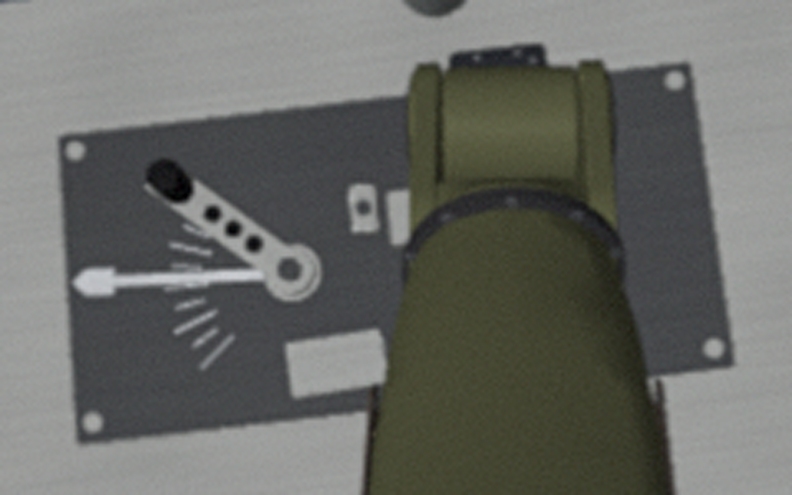

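The tube's end is at about (388,217) in the crop, parallel to the stop and roughly 8 mm to its right. The offcut and bracket have not moved. Next I push toward the fence.

Call:
{"name": "play_rows", "arguments": {
  "translation": [
    [0.002, 0, 0],
    [0.004, 0, 0],
    [0.006, 0, 0],
    [0.007, 0, 0],
    [0.008, 0, 0],
    [0.008, 0, 0]
  ],
  "yaw": [0, 0, 0, 0, 0, 0]
}}

```text
clock: 5.78
eef_pos: [595.5, -25.9, 16.5]
eef_rot: [-3.141, 0.0, 1.564]
wrist_force: [-4.5, 0.7, 5.8]
finger_gap: 39.9
finger_force: 25.0
```

Call:
{"name": "play_rows", "arguments": {
  "translation": [
    [0.001, 0, 0],
    [0.002, 0, 0],
    [0.002, 0, 0],
    [0.003, 0, 0],
    [0.003, 0, 0],
    [0.003, 0, 0]
  ],
  "yaw": [0, 0, 0, 0, 0, 0]
}}

```text
clock: 6.52
eef_pos: [598.5, -25.9, 16.5]
eef_rot: [-3.14, 0.0, 1.564]
wrist_force: [-4.9, -0.0, 5.0]
finger_gap: 39.5
finger_force: 25.0
```

Call:
{"name": "play_rows", "arguments": {
  "translation": [
    [0.001, 0, 0],
    [0.001, 0, 0],
    [0.002, 0, 0],
    [0.002, 0, 0],
    [0.002, 0, 0]
  ],
  "yaw": [0, 0, 0, 0, 0]
}}

```text
clock: 7.15
eef_pos: [598.9, -26.0, 16.4]
eef_rot: [-3.136, 0.0, 1.564]
wrist_force: [-18.8, -0.7, 13.9]
finger_gap: 39.9
finger_force: 25.0
```

Contact with the fence. I ease off 1 mm and go for the stop.

Call:
{"name": "play_rows", "arguments": {
  "translation": [
    [-0.001, 0.001, 0],
    [-0.001, 0.003, 0],
    [-0.001, 0.005, 0],
    [-0.001, 0.006, 0],
    [-0.001, 0.007, 0],
    [-0.001, 0.007, 0]
  ],
  "yaw": [0, 0, 0, 0, 0, 0]
}}

```text
clock: 7.9
eef_pos: [599.0, -20.5, 16.4]
eef_rot: [-3.139, 0.002, 1.564]
wrist_force: [-9.1, -11.4, 7.6]
finger_gap: 39.7
finger_force: 25.0
```

Call:
{"name": "play_rows", "arguments": {
  "translation": [
    [0, 0.001, 0],
    [0, 0.001, 0],
    [0, 0.002, 0],
    [0, 0.002, 0],
    [0, 0.002, 0]
  ],
  "yaw": [0, 0, 0, 0, 0]
}}

```text
clock: 8.52
eef_pos: [599.0, -18.5, 16.4]
eef_rot: [-3.139, 0.002, 1.564]
wrist_force: [-9.2, -11.0, 6.5]
finger_gap: 39.7
finger_force: 25.0
```

Call:
{"name": "play_rows", "arguments": {
  "translation": [
    [0, 0.001, 0],
    [0, 0.002, 0],
    [0, 0.003, 0],
    [0, 0.003, 0],
    [0, 0.003, 0]
  ],
  "yaw": [0, 0, 0, 0, 0]
}}

```text
clock: 9.15
eef_pos: [599.0, -17.0, 16.4]
eef_rot: [-3.139, 0.004, 1.563]
wrist_force: [-8.7, -22.0, 7.7]
finger_gap: 39.7
finger_force: 25.0
```

Call:
{"name": "play_rows", "arguments": {
  "translation": [
    [0, 0.001, 0],
    [0, 0.001, 0],
    [0, 0.001, 0]
  ],
  "yaw": [0, 0, 0]
}}

```text
clock: 9.52
eef_pos: [599.0, -16.6, 16.4]
eef_rot: [-3.139, 0.005, 1.563]
wrist_force: [-10.0, -24.9, 4.4]
finger_gap: 39.8
finger_force: 25.0
```

Call:
{"name": "play_rows", "arguments": {
  "translation": [
    [0, 0, 0],
    [0, 0, 0],
    [0, 0, 0],
    [-0.001, 0, 0],
    [-0.001, 0, 0]
  ],
  "yaw": [0, 0, 0, 0, 0],
  "hand": 0.56
}}

```text
clock: 10.15
eef_pos: [598.9, -12.7, 16.4]
eef_rot: [3.142, -0.0, 1.564]
wrist_force: [0.5, 0.1, -0.7]
finger_gap: 53.0
finger_force: 0.0
```

Call:
{"name": "play_rows", "arguments": {
  "translation": [
    [0, 0, 0.02],
    [0, 0, 0.06],
    [0, 0, 0.11],
    [0, 0, 0.15],
    [0.01, 0.05, 0.15],
    [0.02, 0.1, 0.15],
    [0.03, 0.15, 0.15],
    [0.036, 0.2, 0.15],
    [0.036, 0.236, 0.15],
    [0.036, 0.236, 0.12],
    [0.036, 0.236, 0.1],
    [0.036, 0.236, 0.1]
  ],
  "yaw": [0, 0, 0, 0, -0.15, -0.3, -0.45, -0.6, -0.77, -0.77, -0.77, -0.77],
  "hand": 0.9
}}

```text
clock: 11.65
eef_pos: [634.5, 222.5, 115.6]
eef_rot: [-3.14, 0.002, 0.794]
wrist_force: [-0.4, 0.4, -0.0]
finger_gap: 84.8
finger_force: 0.0
```

```bash
python3 look.py pics/b.png
```

```text
(no output)
```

View pics/b.png

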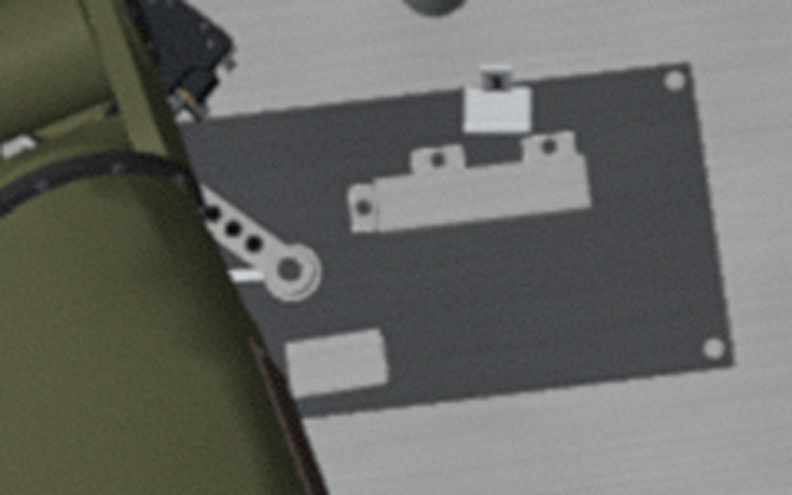

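The tube looks seated against both fences at (438,165) and (550,155), and against the stop at (375,205). Now the lever.

Call:
{"name": "play_rows", "arguments": {
  "translation": [
    [0, 0, -0.025],
    [0, 0, -0.05],
    [0, 0, -0.066],
    [0, 0, -0.072],
    [0, 0, -0.072]
  ],
  "yaw": [0, 0, 0, 0, 0]
}}

```text
clock: 12.32
eef_pos: [635.3, 223.1, 45.1]
eef_rot: [3.141, -0.001, 0.794]
wrist_force: [-0.4, -0.8, 0.1]
finger_gap: 84.3
finger_force: 0.0
```

Call:
{"name": "play_rows", "arguments": {
  "translation": [
    [0, 0, 0],
    [0, 0, 0],
    [0, 0, 0],
    [0, 0, 0],
    [0, 0, 0],
    [0, 0, 0],
    [0, 0, 0],
    [0, 0, 0],
    [0, 0, 0]
  ],
  "yaw": [0, 0, 0, 0, 0, 0, 0, 0, 0],
  "hand": 0.15,
  "force": 10
}}

```text
clock: 13.45
eef_pos: [634.9, 223.3, 44.4]
eef_rot: [-3.141, -0.0, 0.794]
wrist_force: [-0.6, 2.5, -0.6]
finger_gap: 25.8
finger_force: 10.0
```

```bash
python3 - <<'E'
from g import *
O+=[1.5,0.5]
s=telemetry.read_state();p=s["eef_pos"][:2]; d=J(p)-[-10,75]; phi0=np.arctan2(-d[0],d[1]); r=np.hypot(*d)
print(s["eef_pos"],s["finger_gap"],s["finger_force"],"phi",phi0,"r",r)
for k in range(1,13):
    phi=phi0+(-0.066-phi0)*k/12; q=grip(phi,r)-p; print(q.round(1)/1000, round(phi-phi0,3))
E
```

```text
[634.93012147 223.34450884  44.44859997] 25.80545655776256 9.999885857105255 phi -0.7685165939969274 r 107.7733218325635
[-0.0046  0.0043] 0.059
[-0.0095  0.0083] 0.117
[-0.0146  0.012 ] 0.176
[-0.0199  0.0154] 0.234
[-0.0254  0.0185] 0.293
[-0.0311  0.0213] 0.351
[-0.0369  0.0237] 0.41
[-0.0429  0.0258] 0.468
[-0.0489  0.0275] 0.527
[-0.0551  0.0289] 0.585
[-0.0613  0.0299] 0.644
[-0.0676  0.0305] 0.703
```

Call:
{"name": "play_rows", "arguments": {
  "translation": [
    [-0.0046, 0.0043, 0],
    [-0.0095, 0.0083, 0],
    [-0.0146, 0.012, 0],
    [-0.02, 0.0154, 0],
    [-0.0254, 0.0185, 0],
    [-0.031, 0.0213, 0],
    [-0.037, 0.0237, 0],
    [-0.043, 0.0258, 0],
    [-0.049, 0.0275, 0],
    [-0.055, 0.0289, 0],
    [-0.0613, 0.03, 0],
    [-0.0676, 0.0305, 0]
  ],
  "yaw": [0.06, 0.117, 0.176, 0.234, 0.293, 0.351, 0.41, 0.468, 0.527, 0.585, 0.644, 0.703]
}}

```text
clock: 14.95
eef_pos: [567.4, 253.4, 44.4]
eef_rot: [3.141, 0.0, 1.499]
wrist_force: [1.9, 0.2, -1.6]
finger_gap: 25.7
finger_force: 10.0
```

Call:
{"name": "play_rows", "arguments": {
  "translation": [
    [0, 0, 0],
    [0, 0, 0],
    [0, 0, 0]
  ],
  "yaw": [0, 0, 0]
}}

```text
clock: 15.32
eef_pos: [567.5, 253.4, 44.4]
eef_rot: [-3.141, 0.0, 1.496]
wrist_force: [-2.3, -1.5, 1.0]
finger_gap: 25.6
finger_force: 10.0
```

Call:
{"name": "play_rows", "arguments": {
  "translation": [
    [0, 0, 0],
    [0, 0, 0],
    [0, 0, 0],
    [0, 0, 0.03],
    [0, 0, 0.07],
    [0, 0, 0.11],
    [-0.02, -0.05, 0.13],
    [-0.06, -0.1, 0.13],
    [-0.11, -0.14, 0.13],
    [-0.15, -0.18, 0.13],
    [-0.19, -0.22, 0.13],
    [-0.2, -0.26, 0.13]
  ],
  "yaw": [0, 0, 0, 0, 0, 0, 0, 0, 0, 0, 0, 0],
  "hand": 0.8
}}

```text
clock: 16.82
eef_pos: [365.8, -7.2, 174.8]
eef_rot: [3.14, 0.0, 1.497]
wrist_force: [1.1, -0.3, -0.1]
finger_gap: 75.1
finger_force: 0.0
```

Call:
{"name": "play_rows", "arguments": {
  "translation": [
    [-0.01, -0.05, 0],
    [-0.02, -0.1, 0],
    [-0.03, -0.15, 0],
    [-0.03, -0.2, 0],
    [-0.03, -0.25, 0],
    [-0.04, -0.3, 0],
    [-0.04, -0.34, 0],
    [-0.04, -0.38, 0],
    [-0.04, -0.38, 0]
  ],
  "yaw": [0, 0, 0, 0, 0, 0, 0, 0, 0]
}}

```text
clock: 17.95
eef_pos: [326.9, -388.1, 174.0]
eef_rot: [-3.141, -0.0, 1.495]
wrist_force: [0.1, 0.2, 0.8]
finger_gap: 75.2
finger_force: 0.0
```

```bash
python3 look.py pics/c.png
```

```text
(no output)
```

View pics/c.png

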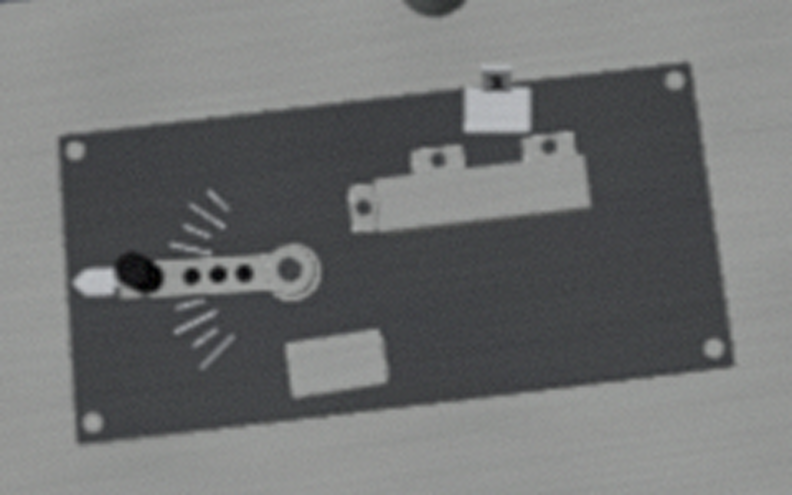

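The arm lies over the pointer, whose tip is still at (75,283), and the tube looks flush. I check the tube numerically.

```bash
cat > chk.py <<'E'
from g import *
c=snap("top"); g=cv2.GaussianBlur(cv2.cvtColor(c["pixels"],cv2.COLOR_RGB2GRAY).astype(np.float32),(0,0),.8)
def edge(a,b,z,ax):  # strongest edge near the jig-frame segment a-b; returns jig-frame fit
    P=[]
    n=np.array([1,0]) if ax==0 else np.array([0,1])
    o=np.arange(-9,9.01,.25)
    for k in np.linspace(0,1,40):
        j=np.array(a)+(np.array(b)-np.array(a))*k+o[:,None]*n
        w=np.array([np.r_[W(*q),z] for q in j]); uv=proj(c,w).astype(np.float32)
        v=cv2.remap(g,uv[None,:,0],uv[None,:,1],cv2.INTER_CUBIC)[0]; d=np.abs(np.gradient(v)); P.append(j[(d[2:-2]).argmax()+2])
    P=np.array(P); m=np.median(P[:,ax]); P=P[abs(P[:,ax]-m)<4]
    s,i=np.polyfit(P[:,1-ax],P[:,ax],1); return P[:,ax].mean().round(2),"slope",s.round(4),"rms",P[:,ax].std().round(2)
print("tube near x (10)",edge((10,-145),(10,-5),37,0))
print("tube right y (-155)",edge((16,-155),(42,-155),37,1))
print("tube far x gap (50)",edge((50,-106),(50,-70),37,0))
print("stop left y (25)",edge((16,25),(42,25),34,1))
print("fence far x (70)",edge((70,-60),(70,-30),34,0),edge((70,-145),(70,-118),34,0))
print("fence right y(-150)",edge((55,-150),(65,-150),34,1))
E
python3 chk.py
```

```text
tube near x (10) (np.float64(10.39), 'slope', np.float64(-0.0034), 'rms', np.float64(0.83))
tube right y (-155) (np.float64(-155.09), 'slope', np.float64(0.0301), 'rms', np.float64(0.75))
tube far x gap (50) (np.float64(51.41), 'slope', np.float64(0.006), 'rms', np.float64(0.65))
stop left y (25) (np.float64(26.1), 'slope', np.float64(0.0396), 'rms', np.float64(0.68))
fence far x (70) (np.float64(71.28), 'slope', np.float64(-0.0), 'rms', np.float64(0.8)) (np.float64(71.77), 'slope', np.float64(-0.0483), 'rms', np.float64(0.78))
fence right y(-150) (np.float64(-149.3), 'slope', np.float64(0.1198), 'rms', np.float64(1.01))
```

Relative to the blocks, the tube is within about 1 mm of home. I give one light seating push on its right end, since that residual is the largest.

Call:
{"name": "play_rows", "arguments": {
  "translation": [
    [0.03, 0.035, 0],
    [0.065, 0.07, 0],
    [0.1, 0.105, 0],
    [0.135, 0.14, 0],
    [0.17, 0.175, 0],
    [0.205, 0.21, 0],
    [0.24, 0.25, 0],
    [0.271, 0.282, 0],
    [0.271, 0.282, -0.05],
    [0.271, 0.282, -0.1],
    [0.271, 0.282, -0.14],
    [0.271, 0.282, -0.152]
  ],
  "yaw": [0.01, 0.02, 0.03, 0.04, 0.05, 0.067, 0.067, 0.067, 0.067, 0.067, 0.067, 0.067],
  "hand": 0
}}

```text
clock: 19.55
eef_pos: [597.1, -103.2, 20.7]
eef_rot: [-3.138, -0.001, 1.565]
wrist_force: [0.8, 1.2, -0.2]
finger_gap: 0.3
finger_force: 0.0
```

Call:
{"name": "play_rows", "arguments": {
  "translation": [
    [0, 0.002, 0],
    [0, 0.004, 0],
    [0, 0.006, 0],
    [0, 0.008, 0],
    [0, 0.01, 0],
    [0, 0.011, 0],
    [0, 0.011, 0]
  ],
  "yaw": [0, 0, 0, 0, 0, 0, 0]
}}

```text
clock: 20.42
eef_pos: [598.5, -93.8, 22.7]
eef_rot: [3.141, 0.001, 1.564]
wrist_force: [-1.2, -3.8, 1.9]
finger_gap: 0.5
finger_force: 2.1
```

Call:
{"name": "play_rows", "arguments": {
  "translation": [
    [0, 0.001, 0],
    [0, 0.001, 0],
    [0, 0.002, 0],
    [0, 0.002, 0],
    [0, 0.002, 0]
  ],
  "yaw": [0, 0, 0, 0, 0]
}}

```text
clock: 21.05
eef_pos: [598.5, -93.6, 22.7]
eef_rot: [3.141, 0.003, 1.563]
wrist_force: [-0.6, -15.8, 1.1]
finger_gap: 0.1
finger_force: 8.1
```

It holds firm at 16 N with no movement, so the tube is against the stop. I retreat and re-check.

Call:
{"name": "play_rows", "arguments": {
  "translation": [
    [0, -0.004, 0],
    [0, -0.012, 0],
    [0, -0.02, 0.02],
    [0, -0.02, 0.07],
    [0, -0.02, 0.12],
    [0, -0.02, 0.15],
    [-0.03, -0.06, 0.15],
    [-0.06, -0.1, 0.15],
    [-0.1, -0.14, 0.15],
    [-0.13, -0.18, 0.15],
    [-0.16, -0.22, 0.15],
    [-0.16, -0.22, 0.15]
  ],
  "yaw": [0, 0, 0, 0, 0, 0, 0, 0, 0, 0, 0, 0]
}}

```text
clock: 22.55
eef_pos: [436.7, -313.4, 172.5]
eef_rot: [-3.142, -0.0, 1.56]
wrist_force: [0.4, 1.5, 1.1]
finger_gap: 0.1
finger_force: 0.0
```

```bash
python3 chk.py; python3 look.py pics/d.png
```

```text
tube near x (10) (np.float64(10.44), 'slope', np.float64(-0.0031), 'rms', np.float64(0.83))
tube right y (-155) (np.float64(-155.08), 'slope', np.float64(0.0286), 'rms', np.float64(0.75))
tube far x gap (50) (np.float64(51.59), 'slope', np.float64(0.0098), 'rms', np.float64(0.7))
stop left y (25) (np.float64(26.1), 'slope', np.float64(0.0396), 'rms', np.float64(0.68))
fence far x (70) (np.float64(71.45), 'slope', np.float64(-0.002), 'rms', np.float64(0.83)) (np.float64(71.82), 'slope', np.float64(-0.0399), 'rms', np.float64(0.76))
fence right y(-150) (np.float64(-149.35), 'slope', np.float64(0.1015), 'rms', np.float64(1.0))
```

View pics/d.png

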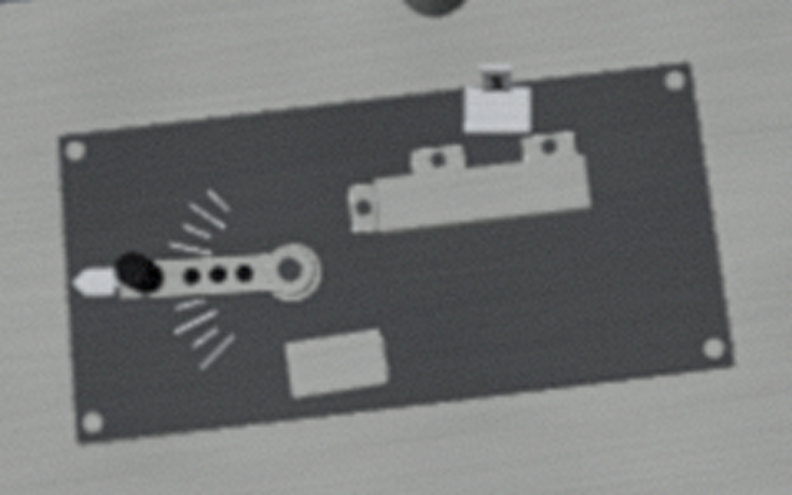

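The picture is unchanged: tube home, arm over the pointer, offcut and bracket in place.

```bash
python3 -c "
from cell import manip; print(manip.sign_off())"
```

```text
the job is handed in; nothing more can be done
None
```

I handed the job in at about 23 s with the tube measured within about 1 mm of home against both fence blocks and the end stop, the angle arm in line over the pointer, and the pointer, offcut and bracket unmoved in the last picture; the sign-off gave no verdict.

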